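Raise the counterweighted guard window to its set mark

TASK

Open the machine's sloping guard window for a fixture change: gently push it up from beneath its yellow-and-black lip with the fingertips, without pinching the lip, until the red pointer lies wholly within the height of the green mark on the left rail, and leave it there. Do not disturb the mark, the jar, the blue moulding and the white nest block standing around it.

Things in the scene. Friction and masses are not known exactly. Their poses are not given: they have to be found in the camera images.
- lip (a point): Middle of the lip's lower front edge. The lip is a level shelf 220 mm long, jutting 60 mm from the window towards the robot: black rubber pad 12 mm thick, 5 mm yellow plate on top, set back 9 mm. Push on the pad's underside or lower edge. Axes as the pointer's. Under it is free space down to a 12 mm base plate; a turntable with nests, 90 mm high, starts 80 mm behind the edge's lowest place.
- pointer (a point): Red pointer on the window, a blade 6 mm high across the left (+y) rail; the point is at its mid-height, 35 mm left of the rail's centre, in front. Axes: z up along the slope in which the window slides (leaning 30 degrees from vertical, away from the robot), x square to the pane, away from the robot and down, y level along the lip.
- set_mark (a point): Centre of the green mark, a block 24 mm high (along the slope) around the left (+y) rail, jutting 50 mm out to its left; the point is at its front face; axes and place across the rail as the pointer's, so only z differs between them when the window is off the mark. It is clamped tight: leave it alone (it must stay within 4 mm).
- sash: The window with its lip; origin at the middle of its lower edge, axes as the pointer's. Travel 170 mm from bottom to top stop. Clear pane 290 x 130 mm between two rails, centres 330 mm apart. Counterweights balance its 10 N to within 2 N; guides rub with about 3 N (1 to 5 N along the slope moves it up, more if fast); it stays where it is left.
- jar: Bystander: closed upright jar with a green cap, 48 mm across, 85 mm high, loose on the table; origin at the centre of its underside.
- moulding: Bystander: blue plastic moulding lying on the table, about 85 x 70 x 28 mm, loose; origin at the centre of its underside.
- nest: Bystander: white plastic nest block, 90 x 60 x 35 mm, loose on the table; origin at the centre of its underside.

How it is judged:
By the outcome, as a careful person would: the job done as asked, in the order asked, and still so for the second after the job is handed in, with the robot touching nothing.
It also fails if it takes over 38 s, if anything falls off the work surface, if the arm or the gripper's body presses on something with over 40 N, if the wrist force passes 120 N, or if a joint passes its speed limit or range.

ROBOT

A 6-joint arm with a two-finger parallel gripper is mounted at the origin on the work surface. World frame = base frame: x ahead of the robot, y to its left, z up, the work surface at z = 0. Lengths are in m, angles in degrees, forces in N, time in s.
With the tool pointing down it reaches from about 0.25 to 0.725 m from the base axis. Payload 9.7 kg.
Tool frame: the origin (TCP) lies on the centre line of the jaws, within the pads' length; the fingertips stand 14 mm ahead of it and the grasp point (between the pads) lies 5 mm behind it; z points along the fingers, y is the line along which they close (so a half turn about z gives the same grasp; the last joint's range is limited). The gripper opens to 85 mm and grips with 20 to 120 N. Pads are 22 mm wide; open, the fingers measure 114 mm over their backs; the gripper's body (76 mm by 85 mm) begins 54 mm behind the grasp point. The pads swing forward as they close: fully open they stand 13 mm farther back than shut.
Start: joints at [68.297, 4.979, 10.078, 95.1, 0, 90], TCP at [0.203, 0.511, 0.245] pointing down, gripper open.
Joint ranges: [-179.16, 179.16], [-48.56, 103.87], [-65.8, 70.77], [-126.05, 130.52], [-82.76, 87.17], [-180, 180]. Speed limits (degrees/s): [127.2, 127.2, 147.25, 180, 180, 180].

INTERFACE

Orientations are given as [roll, pitch, yaw] about the fixed x, y, z axes, in that order (R = Rz(yaw) Ry(pitch) Rx(roll)).
In Python, from workcell import bot, camera, get_calibration, ticket gives the robot as it stands. The module is installed in compiled form; this text tells all that it offers.
- The arm moves only by the tool send_rows, never from a script. Its arguments are lists of equal length, an entry for each row: "linear": the shift along the tool's x, y, z in m, a list of three; "twist": the turn, a rotation vector about the tool's x, y, z in units of 10 degrees (1.0 is 10 degrees), a list of three; "gripper": the opening in per cent of the stroke, from 0 (shut) to 100 (fully open). In form: {"linear": [[x, y, z], ...], "twist": [[wx, wy, wz], ...], "gripper": [gripper, ...]}. A call has 1 to 8 rows; each row shifts and turns the commanded pose from where the row before left it, along the tool's axes as they then stand; what a row does not reach is not made up. A row lasts 1/8 s, in which the tool goes at most 62.5 mm and 10.7 degrees, less where a joint would pass 70% of its speed; a pose out of reach is approached as far as the arm can. A call with a gripper value outside its range is refused whole. The fingers move at their own pace and stop on an object; "grip_force" is the grip in N (left out, the last holds). Time passes only in rows, so rows that do not move let the fingers close. It gives the time, the measured TCP pose, the force, the opening and the grip force at its end, in the units of the state.
- bot.get_obs(): the state, without advancing time (a new reading comes with each control period).
- camera(name): name is "scene" or "top" or "wrist"; returns the picture (400x640x3 uint8, red, green, blue); there is no depth.
- get_calibration(name): a dict with "fx", "fy", "cx", "cy" (pixels), "k1" (the pictures are not rectified: a ray, as slopes to the right and down, at radius r is drawn at 1 + k1 r^2 times it, then the intrinsics apply), "origin" and "orientation" of the camera in the world; the wrist camera has in their place "hand_eye" (4x4, takes a point from camera to tool coordinates, whose origin is the TCP and whose axes are the flange's). Camera axes: x right, y down, z forward; pixel columns grow to the right and rows downward; lengths in m; the calibration is good to about 2 mm. A picture is of the moment at which its call begins: read the wrist's pose just before it. get_calibration takes no time and is no camera call.
- ticket.job_done(): hands the job in; it is judged then, once.
The state is a dict: "time": time; "q": joint angles; "qd": joint speeds; "joint_efforts": joint torques, N m; "ee_pos": TCP position; "tcp_rot": TCP orientation; "wrist_force": force on the tool from outside, world axes, zero at the start; "torque": the same for the moment, N m; "opening": finger opening in m; "grasp_force": force on a finger pad.
Only numpy, scipy, OpenCV 4.12 (cv2) and the standard library are available. Lean on these libraries where they do the work, as an engineer would, in place of code of your own. Each camera call takes 0.05 s, during which the arm holds its last target. There are 200 camera calls.

## Working session

There is one attempt and no reset: what is moved stays moved. The work goes in short steps, Python scripts to look and compute and a tool call to move; the robot and the scene stay as the last step left them, time stands still between calls to the robot, and variables do not carry over. Pictures are saved under pics/ and viewed, at most 13 in all, crops included, and the job is handed in when it is done.

Besides the shell and the picture viewer there is one more tool, called after ">>>" as name(argument=value, ...), one argument or row to a line, values as JSON. send_rows: Moves the arm, as the interface text tells. Its arguments: {"type":"object","properties":{"linear":{"type":"array"},"twist":{"type":"array"},"gripper":{"type":"array"},"grip_force":{"type":"number"}},"required":["linear","twist","gripper"]}

```bash
mkdir -p pics; python3 - <<'E'
from workcell import bot,camera,get_calibration
import cv2
o=bot.get_obs();print(o['time'],o['ee_pos'],o['tcp_rot'],o['opening'])
for n in('scene','top'):
    print(get_calibration(n)); cv2.imwrite(f'pics/{n}1.png',camera(n)[:,:,::-1])
print(get_calibration('wrist'))
E
```

```text
0.0 [0.20330292 0.51081144 0.24457879] [-1.79922800e+02 -3.18245941e-03  1.58295280e+02] 0.08564803506760908
{'fx': 386.84174065261874, 'fy': 386.84174065261874, 'cx': 326.9866637907166, 'cy': 203.40485930619005, 'k1': 0.0002649347402292926, 'origin': array([1.07570902, 0.3858817 , 0.77379876]), 'orientation': array([-135.55297066,   -0.23891995,  124.40060674])}
{'fx': 450.772620568485, 'fy': 450.772620568485, 'cx': 318.98085924456615, 'cy': 199.3248428203104, 'k1': -0.03221149412944625, 'origin': array([0.47853416, 0.08436438, 1.32744451]), 'orientation': array([-176.1640309 ,   -0.19220999,  -89.77289839])}
{'fx': 328.0728207524292, 'fy': 328.0728207524292, 'cx': 319.2900909575193, 'cy': 202.7336006355647, 'k1': -0.04193869014582073, 'hand_eye': array([[ 1.04588115e-03, -9.64564779e-01, -2.63844069e-01,
         6.66691976e-02],
       [ 9.99999092e-01,  7.84534425e-04,  1.09589700e-03,
         1.16615784e-03],
       [-8.50068897e-04, -2.63844975e-01,  9.64564724e-01,
        -1.29566528e-01],
       [ 0.00000000e+00,  0.00000000e+00,  0.00000000e+00,
         1.00000000e+00]])}
```

View pics/scene1.png

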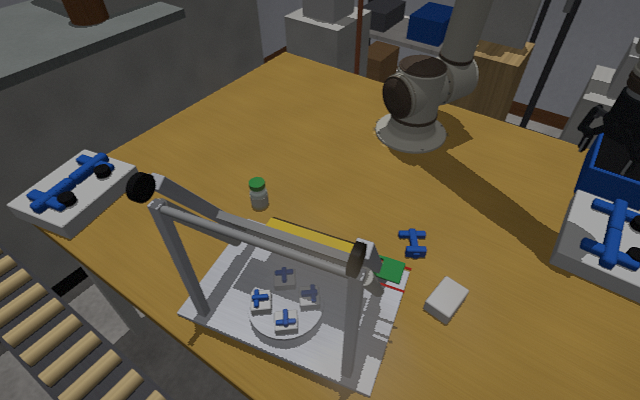

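View pics/top1.png

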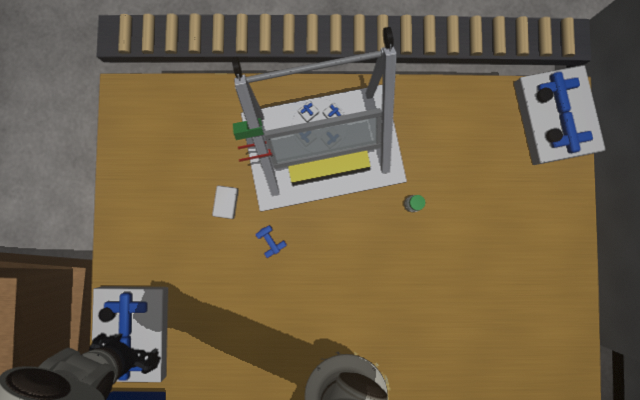

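```bash
python3 - <<'E'
import cv2
a=cv2.imread('pics/top1.png')[60:220,215:415];b=cv2.imread('pics/scene1.png')[180:330,230:430]
a=cv2.resize(a,(750,600),interpolation=cv2.INTER_CUBIC) if 0 else cv2.resize(a,None,fx=3.75,fy=3.75,interpolation=cv2.INTER_CUBIC)
b=cv2.resize(b,None,fx=4,fy=4,interpolation=cv2.INTER_CUBIC)
cv2.imwrite('pics/a.png',a);cv2.imwrite('pics/b.png',b)
E
```

```text
(no output)
```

View pics/a.png

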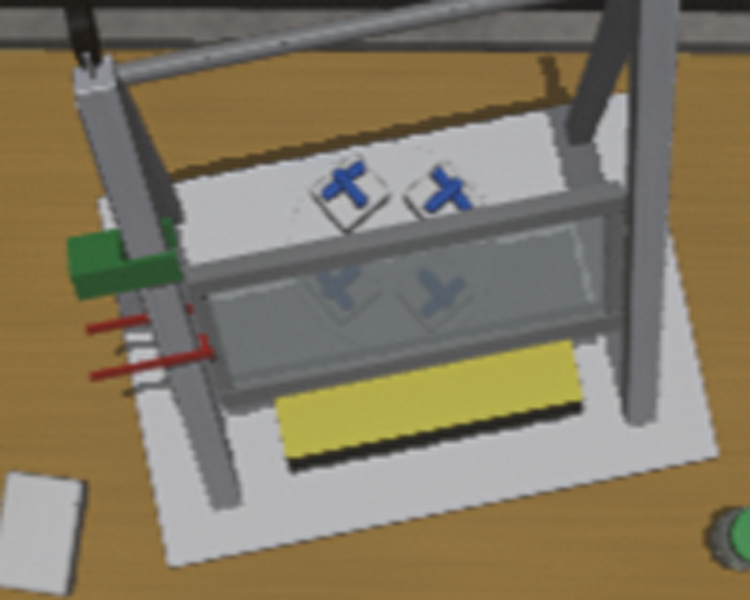

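View pics/b.png

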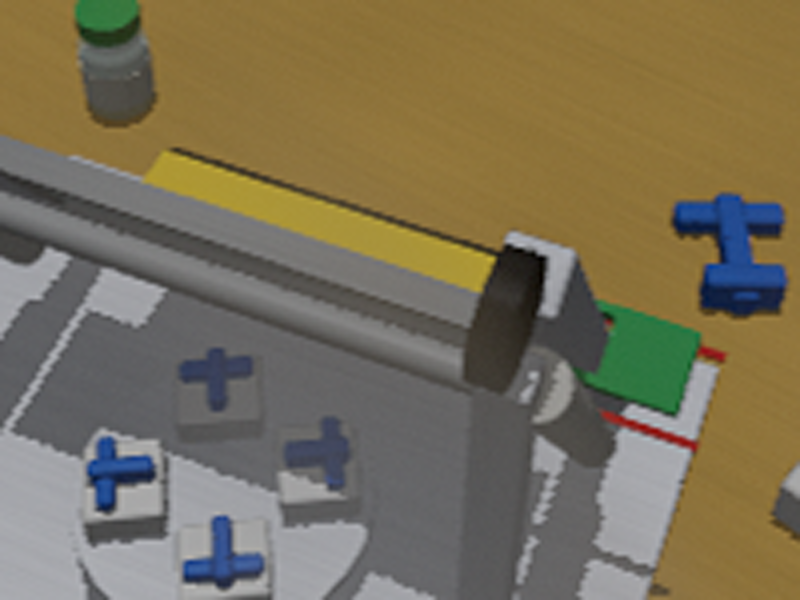

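```bash
cat > h.py <<'E'
import numpy as np
from scipy.spatial.transform import Rotation as R
from scipy.optimize import least_squares
from workcell import bot,camera,get_calibration
def cam(n,pos=None,rot=None):
    c=get_calibration(n)
    if n=='wrist':
        T=np.eye(4);T[:3,:3]=R.from_euler('xyz',rot,degrees=True).as_matrix();T[:3,3]=pos
        T=T@c['hand_eye'];return c,T[:3,:3],T[:3,3]
    return c,R.from_euler('xyz',c['orientation'],degrees=True).as_matrix(),np.array(c['origin'])
def proj(C,X):
    c,M,o=C;p=(np.atleast_2d(X)-o)@M;s=p[:,:2]/p[:,2:]
    s=s*(1+c['k1']*(s**2).sum(1,keepdims=True));return s*[c['fx'],c['fy']]+[c['cx'],c['cy']]
def tri(obs):
    f=lambda X:np.concatenate([(proj(C,X)-uv).ravel() for C,uv in obs])
    r=least_squares(f,[.6,.05,.2]);return r.x,np.abs(r.fun).max()
E
python3 - <<'E'
from h import *
t,s=cam('top'),cam('scene')
A=lambda u,v:(215+u/3.75-.37,60+v/3.75-.37)
B=lambda u,v:(230+u/4-.37,180+v/4-.37)
for n,a,b in[('lip R front top',A(580,402),B(175,148)),('plate yellow R back',A(572,343),B(145,182)),('jar cap',(417,203),(257.5,183)),('mark top front left',A(68,240),B(700,333)),('mould',(271,242),(412,242)),('nest',(225,202),(446,298))]:
    print(n,*[np.round(x,4) for x in tri([(t,a),(s,b)])])
# lip left end, assume z
f=lambda X:0
for z in(.15,.2,.25):
    g=least_squares(lambda p:(proj(t,[*p,z])-A(290,465)).ravel(),[.6,.05]).x;print(z,g)
E
```

```text
lip R front top [ 0.6478 -0.0543  0.1165] 0.3662
plate yellow R back [ 0.6865 -0.0446  0.1299] 1.3522
jar cap [ 0.5531 -0.1922  0.0779] 0.0604
mark top front left [0.7225 0.2872 0.2915] 1.7895
mould [0.4422 0.2186 0.0055] 0.4595
nest [0.5574 0.3522 0.0227] 0.286
0.15 [0.59847544 0.15178314]
0.2 [0.59338215 0.14892021]
0.25 [0.58828887 0.14605729]
```

```bash
cat >> h.py <<'E'
import json
def plan(wps,grip=0,cur=None):
    """wps: list of (pos,Rot,nrows)"""
    o=bot.get_obs();p=np.array(o['ee_pos']);r=R.from_euler('xyz',o['tcp_rot'],degrees=True)
    L,T=[],[]
    for P,Q,n in wps:
        w=(r.inv()*Q).as_rotvec(degrees=True)/n/10; d=(np.array(P)-p)/n; w=np.round(w,2)
        for _ in range(n):
            l=np.round(r.inv().apply(d),3);L.append(l.tolist());T.append(w.tolist())
            p=p+r.apply(l); r=r*R.from_rotvec(w*10,degrees=True)
    for i in range(0,len(L),8): print(json.dumps(L[i:i+8]),json.dumps(T[i:i+8]))
    print('end',p.round(4),r.as_euler('xyz',degrees=True).round(2))
def tool(yaw,down,xleft=True):
    y,d=np.radians([yaw,down]);a=np.array([np.cos(y),np.sin(y),0]);u=np.array([0,0,1.])
    z=np.cos(d)*a-np.sin(d)*u;x=np.array([-np.sin(y),np.cos(y),0])
    return R.from_matrix(np.c_[x,np.cross(z,x),z])
E
python3 - <<'E'
from h import *
Q=tool(12.9,30);r=R.from_euler('xyz',bot.get_obs()['tcp_rot'],degrees=True)
from scipy.spatial.transform import Slerp
h=tool(40,90)
plan([((.34,.32,.33),h,6),((.48,.12,.26),Q,8)])
E
```

```text
[[-0.033, -0.021, -0.014], [-0.035, -0.018, -0.014], [-0.036, -0.015, -0.014], [-0.037, -0.012, -0.014], [-0.038, -0.009, -0.014], [-0.039, -0.006, -0.014], [-0.03, -0.003, 0.009], [-0.03, -0.003, 0.009]] [[-0.0, 0.0, 0.47], [-0.0, 0.0, 0.47], [-0.0, 0.0, 0.47], [-0.0, 0.0, 0.47], [-0.0, 0.0, 0.47], [-0.0, 0.0, 0.47], [-0.74, -0.18, 0.31], [-0.74, -0.18, 0.31]]
[[-0.03, -0.002, 0.01], [-0.03, -0.002, 0.011], [-0.03, -0.002, 0.011], [-0.029, -0.002, 0.012], [-0.029, -0.002, 0.013], [-0.029, -0.002, 0.013]] [[-0.74, -0.18, 0.31], [-0.74, -0.18, 0.31], [-0.74, -0.18, 0.31], [-0.74, -0.18, 0.31], [-0.74, -0.18, 0.31], [-0.74, -0.18, 0.31]]
end [0.4781 0.1191 0.2584] [1.1965e+02 3.0000e-02 1.0271e+02]
```

>>> send_rows(
  linear=[
    [-0.033,-0.021,-0.014],
    [-0.035,-0.018,-0.014],
    [-0.036,-0.015,-0.014],
    [-0.037,-0.012,-0.014],
    [-0.038,-0.009,-0.014],
    [-0.039,-0.006,-0.014],
    [-0.03,-0.003,0.009],
    [-0.03,-0.003,0.009],
  ],
  twist=[
    [0,0,0.47],
    [0,0,0.47],
    [0,0,0.47],
    [0,0,0.47],
    [0,0,0.47],
    [0,0,0.47],
    [-0.74,-0.18,0.31],
    [-0.74,-0.18,0.31],
  ],
  gripper=[0,0,0,0,0,0,0,0],
)

```text
time: 1.1
ee_pos: [0.3769, 0.2705, 0.3113]
tcp_rot: [164.8, 2.8, 123.3]
wrist_force: [-0.9, -1.1, 0.2]
opening: 0.0002
grasp_force: 0.0
```

>>> send_rows(
  linear=[
    [-0.03,-0.002,0.01],
    [-0.03,-0.002,0.011],
    [-0.03,-0.002,0.011],
    [-0.029,-0.002,0.012],
    [-0.029,-0.002,0.013],
    [-0.029,-0.002,0.013],
    [0,0,0],
    [0,0,0],
  ],
  twist=[
    [-0.74,-0.18,0.31],
    [-0.74,-0.18,0.31],
    [-0.74,-0.18,0.31],
    [-0.74,-0.18,0.31],
    [-0.74,-0.18,0.31],
    [-0.74,-0.18,0.31],
    [0,0,0],
    [0,0,0],
  ],
  gripper=[0,0,0,0,0,0,0,0],
)

```text
time: 2.1
ee_pos: [0.5345, 0.1394, 0.2681]
tcp_rot: [122.5, 0.2, 102.5]
wrist_force: [-1.1, 0.5, 0.1]
opening: 0.0002
grasp_force: 0.0
```

```bash
python3 - <<'E'
from h import *
import cv2
o=bot.get_obs();print({k:np.round(o[k],3).tolist() for k in('time','q','ee_pos','tcp_rot','opening','wrist_force')})
im=camera('wrist')[:,:,::-1];im=np.rot90(im,1)
cv2.imwrite('pics/w1.png',im[:600])
cv2.imwrite('pics/w1full.png',im)
np.savez('w1.npz',p=o['ee_pos'],r=o['tcp_rot'])
E
```

```text
{'time': 2.1, 'q': [16.233, -48.519, -46.618, 34.483, -3.3, 91.817], 'ee_pos': [0.534, 0.139, 0.268], 'tcp_rot': [122.522, 0.244, 102.474], 'opening': 0.0, 'wrist_force': [-1.11, 0.472, 0.08]}
```

View pics/w1.png

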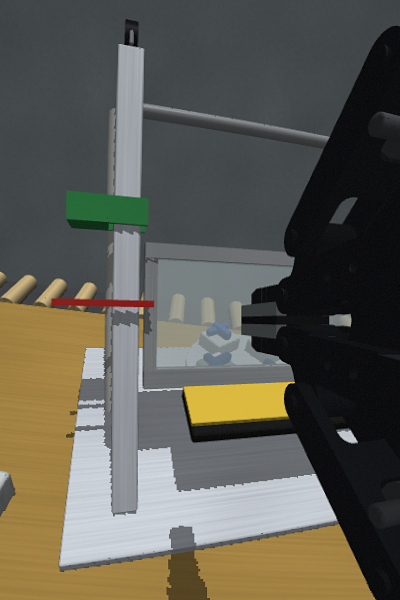

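```bash
python3 - <<'E'
import cv2
a=cv2.imread('pics/w1full.png')[180:460,40:300]
cv2.imwrite('pics/w1c.png',cv2.resize(a[:150,:130],None,fx=4,fy=4,interpolation=cv2.INTER_CUBIC))
cv2.imwrite('pics/w1d.png',cv2.resize(a[180:,100:260],None,fx=4,fy=4,interpolation=cv2.INTER_CUBIC))
E
```

```text
(no output)
```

View pics/w1c.png

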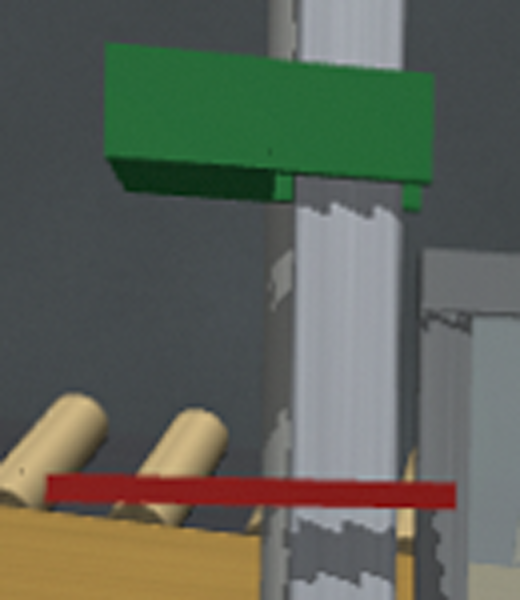

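View pics/w1d.png

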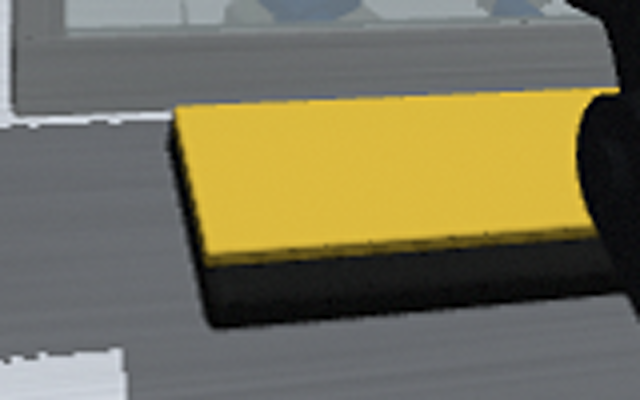

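```bash
python3 - <<'E'
from h import *
w=np.load('w1.npz');W=cam('wrist',w['p'],w['r']);t=cam('top');s=cam('scene')
A=lambda u,v:np.array((215+u/3.75-.37,60+v/3.75-.37))
C=lambda x,y:np.array((639-(180+y/4-.37),40+x/4-.37))
D=lambda x,y:np.array((639-(360+y/4-.37),140+x/4-.37))
pr=lambda n,q:print(n,q[0].round(4),round(q[1],2))
pr('mark BL',tri([(W,C(106,156)),(t,A(80,299))]))
pr('ptr L',tri([(W,C(47,487)),(t,A(90,378))]))
pr('ptr R',tri([(W,C(455,496)),(t,A(212,352))]))
pr('lip L low',tri([(W,D(213,328)),(t,A(290,472))]))
pr('yel L front',tri([(W,D(208,255)),(t,A(288,458))]))
pr('yel L back',tri([(W,D(177,107)),(t,A(277,400))]))
# model fit, wrist only + slope geometry: M(bottom-left-front of mark), yaw, pointer offset
def ax(yaw):
    y=np.radians(yaw);a=np.array([np.cos(y),np.sin(y),0]);l=np.array([-a[1],a[0],0]);u=np.array([0,0,1.])
    c,sn=np.cos(np.pi/6),.5
    return c*a-sn*u,l,c*u+sn*a
def f(p):
    O,yaw,ds,wl,pl,pr_=p[:3],p[3],p[4],p[5],p[6],p[7]
    X,Y,Z=ax(yaw)
    P=[(C(106,156),O-Z*.012),(C(106,44),O+Z*.012),(C(434,74),O+Z*.012-Y*wl),(C(432,183),O-Z*.012-Y*wl),
       (C(47,473),O-Z*ds+Y*pl+Z*.003),(C(47,500),O-Z*ds+Y*pl-Z*.003),(C(455,484),O-Z*ds+Z*.003-Y*pr_),(C(455,509),O-Z*ds-Z*.003-Y*pr_)]
    r=[proj(W,x)[0]-uv for uv,x in P]
    r+=[(proj(t,O-Z*.012)[0]-A(80,299))*.7,(proj(t,O-Z*ds+Y*pl)[0]-A(90,378))*.7,(proj(t,O-Z*ds-Y*pr_)[0]-A(212,352))*.7]
    return np.concatenate(r)
g=least_squares(f,[.7,.28,.29,12.9,.08,.09,.02,.09]);print(g.x.round(4),np.abs(g.fun).max(),np.round(g.fun,1))
E
```

```text
mark BL [0.6944 0.2843 0.2514] 0.84
ptr L [0.6524 0.2858 0.1937] 0.26
ptr R [0.6708 0.2034 0.1929] 0.24
lip L low [0.5982 0.1551 0.1038] 0.26
yel L front [0.6076 0.1577 0.1157] 0.92
yel L back [0.6491 0.1663 0.1186] 1.11
[6.97400e-01 2.84800e-01 2.62300e-01 1.14394e+01 8.14000e-02 6.81000e-02
 1.06000e-02 7.47000e-02] 0.9768655987679152 [-0.3 -0.2  0.3  0.4  0.   0.1  0.1 -0.   0.1  0.1 -0.3  0.   0.2  0.1
 -0.3 -0.  -0.5  1.  -0.5 -0.7 -0.2 -0.4]
```

```bash
python3 - <<'E'
from h import *
plan([((.569,.037,.110),tool(12.5,40),7)])
E
```

```text
[[-0.015, -0.018, 0.014], [-0.015, -0.018, 0.014], [-0.015, -0.018, 0.014], [-0.015, -0.018, 0.015], [-0.015, -0.017, 0.015], [-0.015, -0.017, 0.015], [-0.015, -0.017, 0.016]] [[0.11, 0.0, 0.0], [0.11, 0.0, 0.0], [0.11, 0.0, 0.0], [0.11, 0.0, 0.0], [0.11, 0.0, 0.0], [0.11, 0.0, 0.0], [0.11, 0.0, 0.0]]
end [0.5689 0.0391 0.1094] [130.15   0.24 102.51]
```

>>> send_rows(
  linear=[
    [-0.015,-0.018,0.014],
    [-0.015,-0.018,0.014],
    [-0.015,-0.018,0.014],
    [-0.015,-0.018,0.015],
    [-0.015,-0.017,0.015],
    [-0.015,-0.017,0.015],
    [-0.015,-0.017,0.016],
    [0,0,0],
  ],
  twist=[
    [0.11,0,0],
    [0.11,0,0],
    [0.11,0,0],
    [0.11,0,0],
    [0.11,0,0],
    [0.11,0,0],
    [0.11,0,0],
    [0,0,0],
  ],
  gripper=[0,0,0,0,0,0,0,0],
)

```text
time: 3.15
ee_pos: [0.5688, 0.0388, 0.1074]
tcp_rot: [130.3, 0.2, 102.5]
wrist_force: [0.1, 0.1, 0.2]
opening: -0.0003
grasp_force: 0.0
```

```bash
python3 - <<'E'
from h import *
import cv2
o=bot.get_obs();print({k:np.round(o[k],3).tolist() for k in('time','q','ee_pos','tcp_rot','wrist_force')})
W=cam('wrist',o['ee_pos'],o['tcp_rot'])
im=np.rot90(camera('wrist')[:,:,::-1],1);cv2.imwrite('pics/w2.png',im[:600])
plan([((.622+.0015-.019,.048-.004,.104-.001-.023),tool(12.5,40),4)])
E
```

```text
{'time': 3.15, 'q': [-0.813, -36.086, -53.63, 23.514, 9.955, 81.169], 'ee_pos': [0.569, 0.039, 0.107], 'tcp_rot': [130.311, 0.204, 102.463], 'wrist_force': [0.144, 0.054, 0.163]}
[[-0.001, 0.0, 0.011], [-0.001, 0.0, 0.011], [-0.001, 0.0, 0.011], [-0.001, 0.0, 0.011]] [[-0.0, 0.0, 0.0], [-0.0, 0.0, 0.0], [-0.0, 0.0, 0.0], [-0.0, 0.0, 0.0]]
end [0.6029 0.0424 0.0805] [130.19   0.22 102.48]
```

View pics/w2.png

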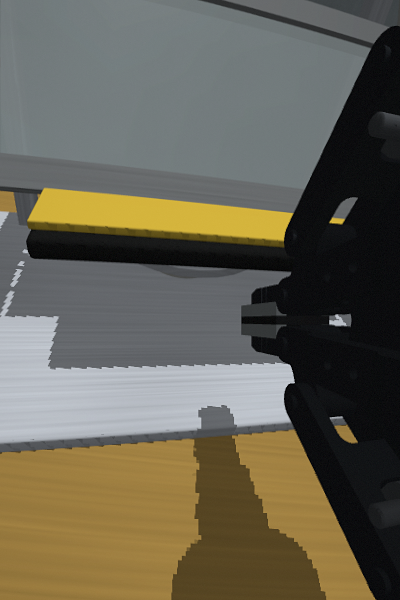

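>>> send_rows(
  linear=[
    [0,0,0.011],
    [0,0,0.011],
    [0,0,0.011],
    [0,0,0.011],
    [0,0,0],
  ],
  twist=[
    [0,0,0],
    [0,0,0],
    [0,0,0],
    [0,0,0],
    [0,0,0],
  ],
  gripper=[0,0,0,0,0],
)

```text
time: 3.82
ee_pos: [0.6019, 0.0461, 0.0785]
tcp_rot: [130.3, 0.2, 102.5]
wrist_force: [-0.7, 0.0, -0.7]
opening: -0.0
grasp_force: 0.0
```

```bash
python3 - <<'E'
from h import *
o=bot.get_obs();r=R.from_euler('xyz',o['tcp_rot'],degrees=True);a=np.radians(12.5)
Z=np.array([.5*np.cos(a),.5*np.sin(a),.866]);print(o['ee_pos'],r.inv().apply(Z))
E
```

```text
[0.60186997 0.04610412 0.07852349] [-0.00301135  0.98392444 -0.17843662]
```

Push along slope: per 5 mm, tool step (0, 0.0049, -0.0009).

>>> send_rows(
  linear=[
    [0,0.0049,-0.0009],
    [0,0.0049,-0.0009],
    [0,0.0039,-0.0007],
    [0,0.0039,-0.0007],
    [0,0.0039,-0.0007],
    [0,0.0039,-0.0007],
  ],
  twist=[
    [0,0,0],
    [0,0,0],
    [0,0,0],
    [0,0,0],
    [0,0,0],
    [0,0,0],
  ],
  gripper=[0,0,0,0,0,0],
)

```text
time: 4.58
ee_pos: [0.6145, 0.0486, 0.1024]
tcp_rot: [130.2, 0.2, 102.4]
wrist_force: [-3.6, -1.9, -0.4]
opening: -0.0001
grasp_force: 1.7
```

```bash
python3 - <<'E'
from h import *
import cv2
o=bot.get_obs();print(o['ee_pos'],o['wrist_force'])
im=camera('top')[:,:,::-1]
a=cv2.resize(im[60:220,215:415],None,fx=3.75,fy=3.75,interpolation=cv2.INTER_CUBIC)
cv2.imwrite('pics/t2.png',a)
b=cv2.imread('pics/top1.png')
red=lambda i:((i[:,:,2].astype(int)>i[:,:,1]*2.2)&(i[:,:,2]>90))[135:165,232:275]
for i in(b,im):print([x.mean().round(2)for x in np.nonzero(red(i))])
E
```

```text
[0.61446628 0.0486014  0.10237577] [-3.64642164 -1.914402   -0.40874908]
[np.float64(17.53), np.float64(20.85)]
[np.float64(14.8), np.float64(20.1)]
```

```bash
python3 - <<'E'
from h import *
t=cam('top');a=np.radians(12.5);Z=np.array([.5*np.cos(a),.5*np.sin(a),.866])
P=np.array([.661,.245,.193]);print([(proj(t,P+Z*d)-proj(t,P)).round(2).tolist() for d in(.01,.08)])
E
```

```text
[[[-0.88, -2.47]], [[-7.4, -20.81]]]
```

View pics/t2.png

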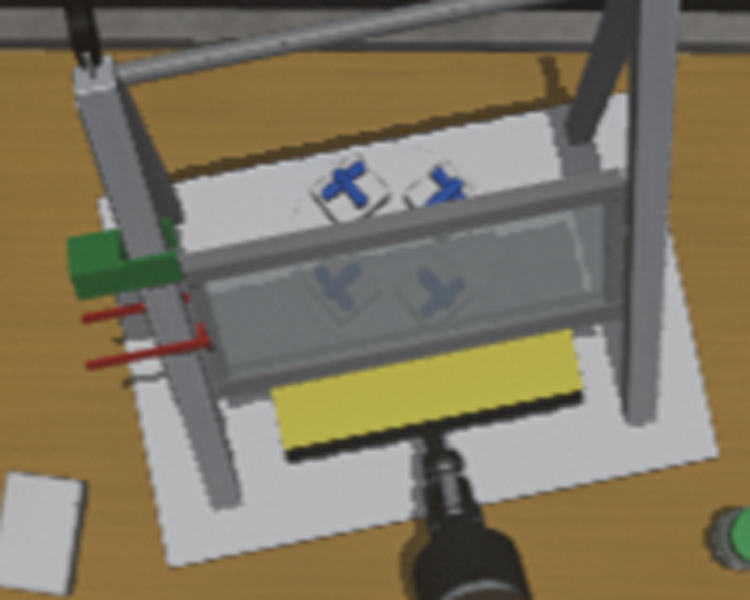

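>>> send_rows(
  linear=[
    [0,0.0039,-0.0007],
    [0,0.0039,-0.0007],
    [0,0.0039,-0.0007],
    [0,0.0039,-0.0007],
    [0,0.0039,-0.0007],
    [0,0.0039,-0.0007],
    [0,0.0039,-0.0007],
    [0,0.0039,-0.0007],
  ],
  twist=[
    [0,0,0],
    [0,0,0],
    [0,0,0],
    [0,0,0],
    [0,0,0],
    [0,0,0],
    [0,0,0],
    [0,0,0],
  ],
  gripper=[0,0,0,0,0,0,0,0],
)

```text
time: 5.62
ee_pos: [0.63, 0.0523, 0.1299]
tcp_rot: [130.2, 0.2, 102.5]
wrist_force: [-2.6, -1.7, -0.9]
opening: 0.0002
grasp_force: 1.4
```

>>> send_rows(
  linear=[
    [0,0.0039,-0.0007],
    [0,0.0039,-0.0007],
    [0,0.0039,-0.0007],
    [0,0.0039,-0.0007],
    [0,0.0039,-0.0007],
    [0,0.0039,-0.0007],
    [0,0.002,-0.0004],
    [0,0,0],
  ],
  twist=[
    [0,0,0],
    [0,0,0],
    [0,0,0],
    [0,0,0],
    [0,0,0],
    [0,0,0],
    [0,0,0],
    [0,0,0],
  ],
  gripper=[0,0,0,0,0,0,0,0],
)

```text
time: 6.62
ee_pos: [0.6427, 0.0554, 0.1527]
tcp_rot: [130.1, 0.2, 102.5]
wrist_force: [-0.2, -0.8, -0.0]
opening: -0.0002
grasp_force: 0.3
```

```bash
cat > ptr.py <<'E'
from h import *
import cv2,sys
o=bot.get_obs();print(o['time'],o['ee_pos'],o['wrist_force'],o['q'])
im=camera('top')[:,:,::-1];b=cv2.imread('pics/top1.png')
def tip(i):  # front blade row at a few columns just left of the rail, weighted by redness
    w=i.astype(float);w=np.clip(w[:,:,2]-1.8*w[:,:,1],0,None)[110:166,232:275];return w
np.set_printoptions(linewidth=200)
for i in(b,im):
    w=tip(i);print([(c+232,(np.nonzero(w[:,c]>25)[0]+110).tolist()) for c in(4,7,10,13,17,20,23)])
cv2.imwrite(f'pics/{sys.argv[1]}.png',cv2.resize(im[90:190,220:320],None,fx=6,fy=6,interpolation=cv2.INTER_CUBIC))
E
python3 ptr.py t3
```

```text
6.625 [0.64269373 0.05536595 0.15266576] [-0.17618978 -0.84872431 -0.0380294 ] [  1.46115055 -24.62396591 -42.02038057  23.22810154   8.26566386
  82.66857533]
[(236, []), (239, [147]), (242, [146, 147, 159]), (245, [146, 158, 159]), (249, [145, 158]), (252, [144, 145, 157]), (255, [157])]
[(236, [140, 141]), (239, [140, 141]), (242, [139, 140]), (245, [139, 140]), (249, [138, 139]), (252, [137, 138]), (255, [137, 138])]
```

View pics/t3.png

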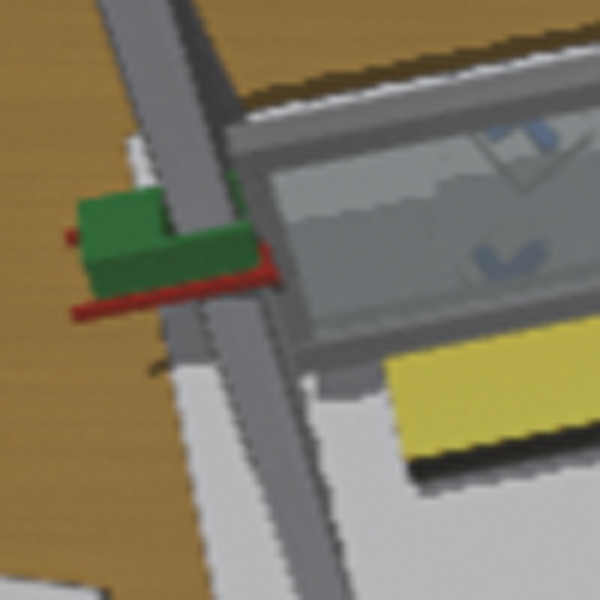

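>>> send_rows(
  linear=[
    [0,0.003,-0.0005],
    [0,0.003,-0.0005],
    [0,0.003,-0.0005],
    [0,0.002,-0.0004],
    [0,0,0],
    [0,-0.003,0],
    [0,-0.006,0],
    [0,-0.006,0],
  ],
  twist=[
    [0,0,0],
    [0,0,0],
    [0,0,0],
    [0,0,0],
    [0,0,0],
    [0,0,0],
    [0,0,0],
    [0,0,0],
  ],
  gripper=[0,0,0,0,0,0,0,0],
)

```text
time: 7.68
ee_pos: [0.6382, 0.0542, 0.1499]
tcp_rot: [130.2, 0.2, 102.5]
wrist_force: [-0.2, 0.4, -0.6]
opening: 0.0001
grasp_force: 0.0
```

```bash
python3 ptr.py t4; python3 - <<'E'
from h import *
plan([((.588,.05,.155),tool(12.5,40),4),((.55,.16,.27),tool(12.5,33),6)])
E
```

```text
7.675 [0.63818434 0.05419086 0.1499041 ] [-0.18973188  0.35146522 -0.58315177] [  1.34071893 -25.25336995 -42.70842283  23.22899971   8.32635968
  82.59680602]
[(236, []), (239, [147]), (242, [146, 147, 159]), (245, [146, 158, 159]), (249, [145, 158]), (252, [144, 145, 157]), (255, [157])]
[(236, [137, 138]), (239, [137, 138]), (242, [136, 137]), (245, [135, 136, 137]), (249, [135, 136]), (252, [134, 135]), (255, [133, 134, 135])]
[[0.002, -0.007, -0.01], [0.002, -0.007, -0.01], [0.002, -0.007, -0.01], [0.002, -0.007, -0.01], [0.019, 0.014, -0.014], [0.019, 0.014, -0.014], [0.019, 0.014, -0.014], [0.019, 0.014, -0.014]] [[-0.01, 0.0, 0.0], [-0.01, 0.0, 0.0], [-0.01, 0.0, 0.0], [-0.01, 0.0, 0.0], [-0.11, 0.0, 0.0], [-0.11, 0.0, 0.0], [-0.11, 0.0, 0.0], [-0.11, 0.0, 0.0]]
[[0.019, 0.015, -0.013], [0.019, 0.015, -0.013]] [[-0.11, 0.0, 0.0], [-0.11, 0.0, 0.0]]
end [0.5504 0.1603 0.2708] [123.25   0.22 102.46]
```

>>> send_rows(
  linear=[
    [0,-0.007,-0.01],
    [0,-0.007,-0.01],
    [0,-0.007,-0.01],
    [0,-0.007,-0.01],
    [0.019,0.014,-0.014],
    [0.019,0.014,-0.014],
    [0.019,0.014,-0.014],
    [0.019,0.014,-0.014],
  ],
  twist=[
    [0,0,0],
    [0,0,0],
    [0,0,0],
    [0,0,0],
    [-0.11,0,0],
    [-0.11,0,0],
    [-0.11,0,0],
    [-0.11,0,0],
  ],
  gripper=[0,0,0,0,0,0,0,0],
)

```text
time: 8.72
ee_pos: [0.565, 0.1166, 0.2343]
tcp_rot: [125.7, 0.2, 102.4]
wrist_force: [0.5, 0.4, 0.4]
opening: -0.0001
grasp_force: 0.0
```

>>> send_rows(
  linear=[
    [0.019,0.014,-0.013],
    [0.019,0.014,-0.013],
    [0,0,0],
    [0,0,0],
  ],
  twist=[
    [-0.11,0,0],
    [-0.11,0,0],
    [0,0,0],
    [0,0,0],
  ],
  gripper=[0,0,0,0],
)

```text
time: 9.22
ee_pos: [0.5523, 0.1521, 0.2701]
tcp_rot: [123.6, 0.2, 102.5]
wrist_force: [0.1, -1.1, -0.2]
opening: -0.0002
grasp_force: 0.0
```

```bash
python3 - <<'E'
from h import *
import cv2
o=bot.get_obs();print({k:np.round(o[k],3).tolist() for k in('time','q','ee_pos','tcp_rot','wrist_force')})
W=cam('wrist',o['ee_pos'],o['tcp_rot']);print('cam',W[2])
im=np.rot90(camera('wrist')[:,:,::-1],1)
uv=proj(W,[.69,.26,.262])[0];c,r=int(uv[1]),int(639-uv[0]);print(c,r)
c0,r0=max(c-65,0),max(r-55,0);print(c0,r0)
cv2.imwrite('pics/w3.png',cv2.resize(im[r0:r0+120,c0:c0+130],None,fx=5,fy=5,interpolation=cv2.INTER_CUBIC))
cv2.imwrite('pics/w3f.png',im)
E
```

```text
{'time': 9.225, 'q': [17.408, -43.854, -43.729, 33.838, -4.247, 92.533], 'ee_pos': [0.552, 0.152, 0.27], 'tcp_rot': [123.608, 0.247, 102.47], 'wrist_force': [0.092, -1.143, -0.195]}
cam [0.43363664 0.19543868 0.34194143]
103 217
38 162
```

View pics/w3.png

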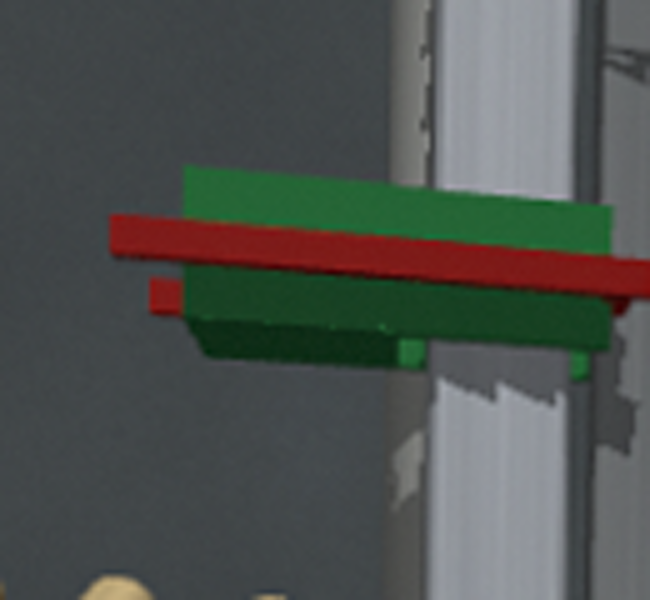

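```bash
python3 -c "
from workcell import ticket
print(ticket.job_done())"
```

```text
the job is handed in; nothing more can be done
None
```

I pushed the window up about 81 mm with the shut fingertips and handed the job in at 9.2 s. The last wrist picture shows the red pointer within about 2 mm of the green mark's centre (9 mm to spare each way), the arm is clear, and nothing else was touched.

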